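Sort the canisters by the pantry rack's lane and close it with the board

ROBOT

A 6-joint arm with a two-finger parallel gripper is mounted at the origin on the work surface. World frame = base frame: x ahead of the robot, y to its left, z up, the work surface at z = 0. Lengths are in m, angles in rad, forces in N, time in s.
With the tool pointing down it reaches from about 0.3 to 0.875 m from the base axis. Payload 6.4 kg.
Tool frame: the origin (TCP) lies between the finger pads; the fingertips stand 19 mm ahead of it and the grasp point (between the pads) is the TCP (ctrl.finger_overhang is the distance from the TCP to the fingertips, in m); z points along the fingers, y is the line along which they close (so a half turn about z gives the same grasp; the last joint's range is limited). The gripper opens to 85 mm and grips with 20 to 120 N. Pads are 22 mm wide; open, the fingers measure 114 mm over their backs; the gripper's body (76 mm by 85 mm) begins 54 mm behind the grasp point. The pads swing forward as they close: fully open they stand 13 mm farther back than shut.
Start: joints at [1.123, 0.181, 1.607, -0, 1.354, -0.206], TCP at [0.138, 0.558, 0.25] pointing down, gripper open.
Joint ranges: [-2.99, 2.99], [-0.89, 2.07], [0.3, 2.58], [-1.14, 4.28], [0, 2.63], [-3.12, 3.12]. Speed limits (rad/s): [2.57, 2.57, 3.01, 3.14, 3.14, 3.14].

INTERFACE

Orientations are given as a unit quaternion [w, x, y, z].
In Python, from rig import ctrl, kinematics, status, cams, order gives the robot as it stands. Calls block until the motion is done:
- ctrl.movep(position, orientation): joint-space move of the TCP to a pose.
- ctrl.move_straight(position, rotation=None, speed=0.15): straight line of the TCP; rotation=None keeps the orientation; speed is the mean speed in m/s.
- ctrl.movej(angles): joint-space move.
- ctrl.gripper_open() and ctrl.close(effort=None): open the fingers fully, or close them until they stop; effort is the grip in N (None keeps the last).
- ctrl.wait(seconds).
- kinematics.ik(position, orientation): joint angles nearest the present ones, or None.
- status.read_state(): the state.
- cams.read_camera(name): name is "scene" or "top" or "wrist"; returns a dict with "frame" (400x640x3 uint8, blue, green, red), "vfov" (degrees; the focal length in pixels is half the picture's height over the tangent of half this angle, whatever the lens; pixels are square), "cx", "cy" (the principal point, pixels), "D" ([k1, k2, p1, p2, k3] as OpenCV has them; the pictures are not rectified), "rvec" (rotation vector, rad) and "tvec" (3), from world to camera coordinates, as OpenCV has them. Camera axes: x right, y down, z forward; pixel columns grow to the right and rows downward; lengths in m; the calibration is good to about 2 mm. A picture is of the moment at which its call begins. There is no depth.
A pose or a line that the arm cannot do raises ctrl.Unreachable and nothing moves.
- order.finish_job(): hands the job in; it is judged then, once.
The state is a dict: "time_s": time; "joints": joint angles; "qvel": joint speeds; "joint_torque": joint torques, N m; "eef_pos": TCP position; "tcp_rot": TCP orientation; "wrist_force": force on the tool from outside, world axes, zero at the start; "ft_torque": the same for the moment, N m; "grip_width": finger opening in m; "grip_force": force on a finger pad.
Only numpy, scipy, OpenCV 4.12 (cv2) and the standard library are available. Lean on these libraries where they do the work, as an engineer would, in place of code of your own. Each camera call takes 0.05 s, during which the arm holds its last target. There are 200 camera calls.

TASK

Find out which of the three lidded canisters fit the wooden pantry rack by trying them in its open mouth: slide every one that passes between the two cheeks along the counter until it is fully inside the lane (not lowered in from above), and stand any that will not pass upright in the wooden tray. Finish by leaning the striped board at a slant across the rack's mouth, centred, its lower edge on the counter and its face resting against the front of the rack. Keep the canisters upright on the way and leave everything else where it is.

Things in the scene. Friction and masses are not known exactly. Their poses are not given: they have to be found in the camera images.
- jar_a: one of three white canisters with a blue band, 105 mm tall, about 0.3 kg, each with the same flat round wooden lid, 64 mm across, at heights 82 to 105 mm. The body under the lid is slim (50 mm across) or wide (64 mm); nothing else marks which; at least one is slim and one wide. Origin: centre of its underside, z up
- jar_b: one of three white canisters with a blue band, 105 mm tall, about 0.3 kg, each with the same flat round wooden lid, 64 mm across, at heights 82 to 105 mm. The body under the lid is slim (50 mm across) or wide (64 mm); nothing else marks which; at least one is slim and one wide. Origin: centre of its underside, z up
- jar_c: one of three white canisters with a blue band, 105 mm tall, about 0.3 kg, each with the same flat round wooden lid, 64 mm across, at heights 82 to 105 mm. The body under the lid is slim (50 mm across) or wide (64 mm); nothing else marks which; at least one is slim and one wide. Origin: centre of its underside, z up
- rack: fixed U-shaped wooden rack: two upright cheeks 55 mm high, 12 mm thick, 57 mm apart, and an end wall, round a straight floorless lane 184 mm long, open above. Origin: on the counter, mid-lane. x runs along the lane from the mouth (x = -92 mm, the cheeks' square front ends) to the end wall's inside (x = +92 mm), y across. Outer width 81 mm
- tray: fixed shallow wooden tray, 130 mm (x) by 200 mm (y), 25 mm high, wall and floor 6 mm. Origin: centre of its underside on the counter. A tumbler stands in one end of it (towards +y), the other end is free
- board: loose light wooden board with two darker stripes, 12 mm thick (x), 130 mm wide (y), 120 mm tall (z), 0.16 kg, standing on edge in the stand's groove at the start. Origin: centre of its lower edge face
- stand: fixed dark wooden stand, 60 mm (x) by 100 mm (y), 40 mm high, with an 18 mm wide groove along y whose floor is 10 mm above the counter. Origin: centre of its underside
- mill: bystander: dark turned pepper mill, 54 mm across, 125 mm tall. Origin: centre of its underside
- tumbler: bystander: green glass tumbler, 60 mm across, 90 mm tall, standing in the tray. Origin: centre of its underside
- spice_tin: bystander: red round spice tin, 44 mm across, 85 mm tall. Origin: centre of its underside
- ramekin: bystander: terracotta bowl, 80 mm across, 45 mm tall. Origin: centre of its underside
- salt_pot: bystander: round orange salt pot, 44 mm across, 70 mm tall. Origin: centre of its underside
There are look-alikes about, which are no part of the job. Several things have the shape of the board; the one meant has the colours described above.

How it is judged:
At the end, for the whole second after the job is handed in: Slim canisters upright on the counter, wholly inside the lane; the wide one upright on the tray floor; the board slanting 0.10 to 0.70 rad, lower edge on the counter before the mouth, touching the rack, within 24 mm of centred and 0.2 rad of square; all released and at rest ((((x of jar_a in the frame of tray between -0.045 and 0.045 m and y of jar_a in the frame of tray between -0.08 and 0.08 m and z of jar_a in the frame of tray between -0.002 and 0.012 m and angle between jar_a's own z axis and vertical below 0.06 rad and linear speed of jar_a below 0.02 m/s and angular speed of jar_a below 0.1 rad/s) and (x of jar_b in the frame of rack between -0.066 and 0.08 m and y of jar_b in the frame of rack between -0.008 and 0.008 m and height (world z) of jar_b below 0.006 m and angle between jar_b's own z axis and vertical below 0.06 rad and linear speed of jar_b below 0.02 m/s and angular speed of jar_b below 0.1 rad/s) and (x of jar_c in the frame of rack between -0.066 and 0.08 m and y of jar_c in the frame of rack between -0.008 and 0.008 m and height (world z) of jar_c below 0.006 m and angle between jar_c's own z axis and vertical below 0.06 rad and linear speed of jar_c below 0.02 m/s and angular speed of jar_c below 0.1 rad/s)) or ((x of jar_a in the frame of rack between -0.066 and 0.08 m and y of jar_a in the frame of rack between -0.008 and 0.008 m and height (world z) of jar_a below 0.006 m and angle between jar_a's own z axis and vertical below 0.06 rad and linear speed of jar_a below 0.02 m/s and angular speed of jar_a below 0.1 rad/s) and (x of jar_b in the frame of tray between -0.045 and 0.045 m and y of jar_b in the frame of tray between -0.08 and 0.08 m and z of jar_b in the frame of tray between -0.002 and 0.012 m and angle between jar_b's own z axis and vertical below 0.06 rad and linear speed of jar_b below 0.02 m/s and angular speed of jar_b below 0.1 rad/s) and (x of jar_c in the frame of rack between -0.066 and 0.08 m and y of jar_c in the frame of rack between -0.008 and 0.008 m and height (world z) of jar_c below 0.006 m and angle between jar_c's own z axis and vertical below 0.06 rad and linear speed of jar_c below 0.02 m/s and angular speed of jar_c below 0.1 rad/s)) or ((x of jar_a in the frame of rack between -0.066 and 0.08 m and y of jar_a in the frame of rack between -0.008 and 0.008 m and height (world z) of jar_a below 0.006 m and angle between jar_a's own z axis and vertical below 0.06 rad and linear speed of jar_a below 0.02 m/s and angular speed of jar_a below 0.1 rad/s) and (x of jar_b in the frame of rack between -0.066 and 0.08 m and y of jar_b in the frame of rack between -0.008 and 0.008 m and height (world z) of jar_b below 0.006 m and angle between jar_b's own z axis and vertical below 0.06 rad and linear speed of jar_b below 0.02 m/s and angular speed of jar_b below 0.1 rad/s) and (x of jar_c in the frame of tray between -0.045 and 0.045 m and y of jar_c in the frame of tray between -0.08 and 0.08 m and z of jar_c in the frame of tray between -0.002 and 0.012 m and angle between jar_c's own z axis and vertical below 0.06 rad and linear speed of jar_c below 0.02 m/s and angular speed of jar_c below 0.1 rad/s))) and angle between board's own z axis and vertical between 0.1 and 0.7 rad and contact force between board and rack above 0.08 N and height (world z) of board below 0.012 m and x of board in the frame of rack below -0.092 m and y of board in the frame of rack between -0.024 and 0.024 m and angle between the y axis of board and the y axis of rack, either way round below 0.2 rad and linear speed of board below 0.02 m/s and angular speed of board below 0.1 rad/s).
It fails at once if a canister is lowered into (or lifted out of) the lane from above ((x of jar_a in the frame of rack between -0.085 and 0.085 m and y of jar_a in the frame of rack between -0.03 and 0.03 m and height (world z) of jar_a between 0.018 and 0.05 m) or (x of jar_b in the frame of rack between -0.085 and 0.085 m and y of jar_b in the frame of rack between -0.03 and 0.03 m and height (world z) of jar_b between 0.018 and 0.05 m) or (x of jar_c in the frame of rack between -0.085 and 0.085 m and y of jar_c in the frame of rack between -0.03 and 0.03 m and height (world z) of jar_c between 0.018 and 0.05 m)).
It fails at once if a canister is tipped by more than 0.6 rad (angle between any of jar_a, jar_b, jar_c's own z axis and vertical above 0.6 rad).
It fails at once if a bystander is moved by more than 30 mm or tipped by more than 0.5 rad (distance of any of mill, tumbler, spice_tin, ramekin, salt_pot from where it was at the start of the episode above 0.03 m or angle between any of mill, tumbler, spice_tin, ramekin, salt_pot's own z axis and vertical above 0.5 rad).
It also fails if it takes over 72 s, if anything falls off the work surface, if the arm or the gripper's body presses on something with over 40 N, if the wrist force passes 120 N, or if a joint passes its speed limit or range.

## Working session

There is one attempt and no reset: what is moved stays moved. The work goes in short steps, each a Python script; the robot and the scene stay as the last script left them, time stands still between calls to the robot, and variables do not carry over. Pictures are saved under pics/ and viewed, at most 10 in all, crops included, and the job is handed in when it is done.

```bash
mkdir -p pics; ls
cat > h.py <<'E'
import numpy as np, cv2, pickle
from rig import ctrl, kinematics, status, cams, order
def cam(n): return cams.read_camera(n)
def K(c):
    h,w=c["frame"].shape[:2]; f=h/2/np.tan(np.radians(c["vfov"])/2)
    return np.array([[f,0,c["cx"]],[0,f,c["cy"]],[0,0,1]])
def ray(c,uv):
    p=cv2.undistortPoints(np.array([[uv]],float),K(c),np.array(c["D"],float))[0,0]
    R=cv2.Rodrigues(np.array(c["rvec"],float))[0]; t=np.array(c["tvec"],float).ravel()
    return -R.T@t, R.T@np.array([p[0],p[1],1])
def onz(c,uv,z):
    o,d=ray(c,uv); return o+d*(z-o[2])/d[2]
def tri(c1,a,c2,b):
    o1,d1=ray(c1,a);o2,d2=ray(c2,b)
    s=np.linalg.lstsq(np.array([d1,-d2]).T,o2-o1,rcond=None)[0]
    p,q=o1+s[0]*d1,o2+s[1]*d2; return (p+q)/2,np.linalg.norm(p-q)
def proj(c,P): return cv2.projectPoints(np.array(P,float).reshape(-1,3),np.array(c["rvec"],float),np.array(c["tvec"],float),K(c),np.array(c["D"],float))[0].reshape(-1,2)
def down(yaw): # tool z down, tool y (closing) at angle yaw+90 in world ; x axis at yaw
    return np.array([0,np.cos(yaw/2),np.sin(yaw/2),0])
E
python3 - <<'E'
from h import *
for n in("scene","top"):
    c=cam(n); cv2.imwrite(f"pics/{n}0.png",cv2.resize(c["frame"],(800,500),interpolation=cv2.INTER_CUBIC)); pickle.dump(c,open(n+"0.pkl","wb"))
    print(n,ray(c,(320,200)))
print(status.read_state())
E
```

```text
pics
scene (array([ 1.45837074, -0.41473123,  0.66378938]), array([-0.76135204,  0.40245403, -0.50861897]))
top (array([0.36676558, 0.03807013, 1.13667568]), array([ 0.14271006,  0.01058862, -0.99008232]))
{'time_s': 0.1, 'joints': array([ 1.12270694e+00,  1.81467132e-01,  1.60793096e+00, -2.12348299e-07,
        1.35380646e+00, -2.06310466e-01]), 'qvel': array([-4.89334260e-04, -9.72015104e-04, -3.65261104e-03,  3.26792493e-05,
        7.89898859e-04, -1.79835368e-03]), 'joint_torque': array([ 4.80104336e-04, -4.45862746e+01, -3.52243888e+01, -2.32731400e-04,
        3.97955999e-03,  4.41149803e-05]), 'eef_pos': array([0.13744885, 0.55783617, 0.24946292]), 'tcp_rot': array([-2.58928067e-04,  1.20595161e-01,  9.92701444e-01, -7.63223629e-04]), 'wrist_force': array([ 0.74961006, -0.18312384,  0.27279624]), 'ft_torque': array([ 0.00810604, -0.02089925,  0.0072733 ]), 'grip_force': 0.0, 'grip_width': 0.0853988389657609}
```

View pics/scene0.png

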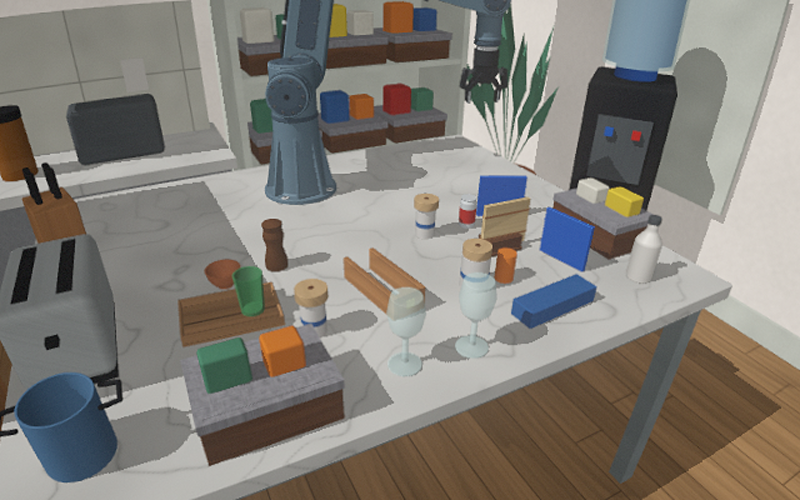

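View pics/top0.png

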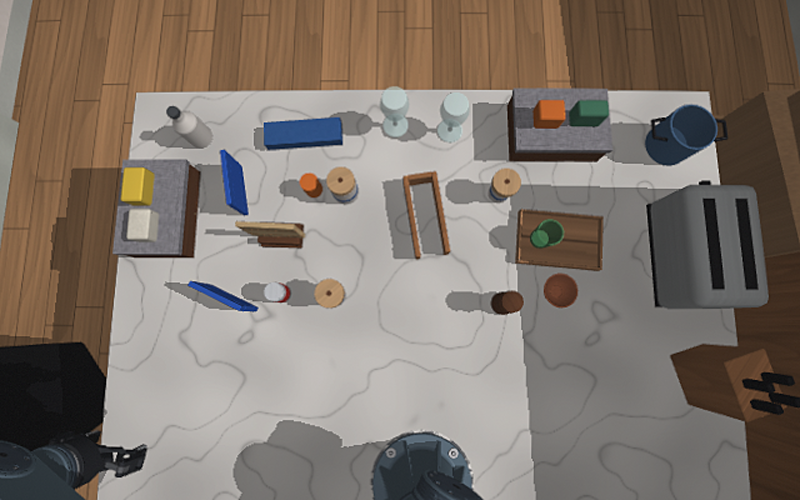

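The scene shows the striped light board standing in the dark stand (scene 505,220; top 270,230). The blue boards at top (235,182), (222,297) and the flat one at (303,133) are only look-alikes. The jar lids are at top (341,182), (507,182) and (329,292). The rack is at top (427,215) with its mouth towards the robot, and the tray is at (560,240) with its free end to the right (−y).

Run:
```python
from h import *
t=pickle.load(open("top0.pkl","rb")); s=pickle.load(open("scene0.pkl","rb"))
k=.8
for n,a,b in[("j1 lidtop",(341,181),(477,246)),("j2",(507,182),(311,288)),("j3",(329,292),(426,200))]:
    print(n,tri(t,np.array(a)*k,s,np.array(b)*k), onz(t,np.array(a)*k,.105))
for n,a,z in[("rackFL",(405,177),.055),("rackFR",(437,173),.055),("mouthL",(417,257),.055),("mouthR",(449,252),.055),
 ("boardL",(237,226),.13),("boardR",(302,235),.13),("standL",(258,246),.04),("standR",(303,246),.04),("trayTL",(518,210),.025),("trayTR",(603,213),.025),("trayBL",(516,264),.025),("trayBR",(601,269),.025),("tumblertop",(552,232),.09),("salt",(311,182),.07),("tin",(273,292),.085),("mill",(515,300),.125),("ram",(560,291),.045)]:
    print(n,onz(t,np.array(a)*k,z).round(3))
f=t["frame"]; a=cv2.resize(f[125:265,175:375],None,fx=4,fy=4,interpolation=cv2.INTER_CUBIC); cv2.imwrite("pics/tc1.png",a)
g=s["frame"]; a=cv2.resize(g[140:270,265:440],None,fx=4.5,fy=4.5,interpolation=cv2.INTER_CUBIC); cv2.imwrite("pics/sc1.png",a)
```

```text
j1 lidtop (array([0.67411893, 0.18505019, 0.10206493]), np.float64(0.004314692313593019)) [0.67208043 0.18273466 0.105     ]
j2 (array([ 0.67125136, -0.18866039,  0.10366132]), np.float64(0.004125358672041071)) [ 0.6702093 -0.1903357  0.105    ]
j3 (array([0.42349185, 0.20350421, 0.10143088]), np.float64(0.0009531571085366738)) [0.42308366 0.20250182 0.105     ]
rackFL [0.697 0.039 0.055]
rackFR [ 0.707 -0.037  0.055]
mouthL [0.507 0.011 0.055]
mouthR [ 0.518 -0.063  0.055]
boardL [0.563 0.404 0.13 ]
boardR [0.544 0.261 0.13 ]
standL [0.533 0.384 0.04 ]
standR [0.534 0.277 0.04 ]
trayTL [ 0.624 -0.232  0.025]
trayTR [ 0.618 -0.436  0.025]
trayBL [ 0.495 -0.222  0.025]
trayBR [ 0.483 -0.422  0.025]
tumblertop [ 0.559 -0.29   0.09 ]
salt [0.68  0.258 0.07 ]
tin [0.423 0.33  0.085]
mill [ 0.407 -0.194  0.125]
ram [ 0.43  -0.316  0.045]
```

View pics/tc1.png

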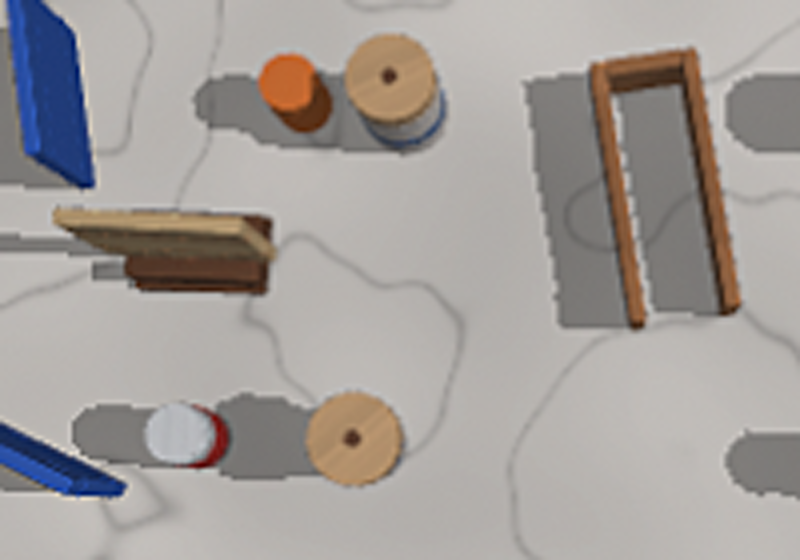

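View pics/sc1.png

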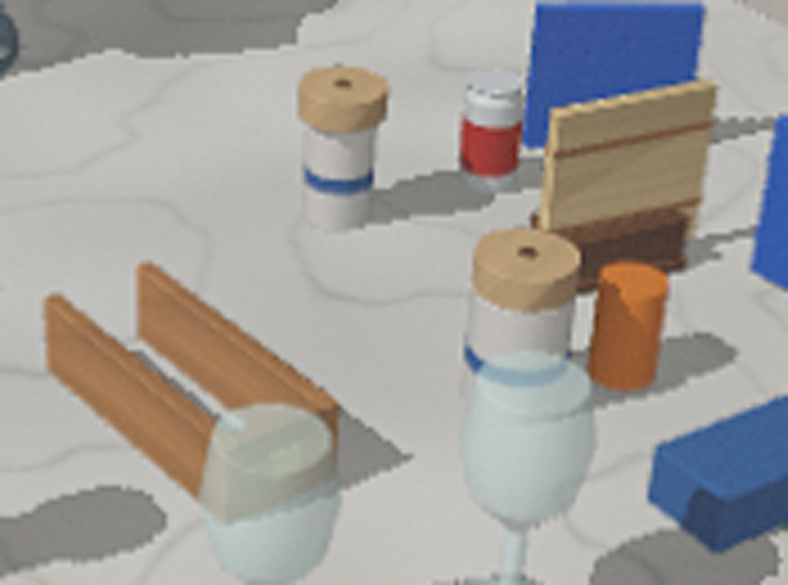

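The crops show jar lid centres at crop (389,77) for j1 and (353,438) for j3. The rack cheek ends are at (638,324) and (731,310). The striped board is in the stand at (165,235), confirmed by its two stripes, and the others are blue. j1 and j3 lid tops triangulate to 101–104 mm, which agrees with the given 105. Next I'll take wrist views over the rack and over the stand.

Run:
```python
from h import *
ctrl.movep([.50,.27,.33],down(.145+np.pi) if False else down(.145))
st=status.read_state();print(st["time_s"],st["joints"])
c=cam("wrist");pickle.dump(c,open("w1.pkl","wb"))
ctrl.movep([.50,-.0,.33],down(.145))
st=status.read_state();print(st["time_s"],st["joints"])
d=cam("wrist");pickle.dump(d,open("w2.pkl","wb"))
print(ray(c,(320,200)),ray(d,(320,200)))
cv2.imwrite("pics/w12.png",np.vstack([cv2.resize(x["frame"],(480,300)) for x in(c,d)]))
cv2.imwrite("pics/w2.png",cv2.resize(d["frame"],(800,500),interpolation=cv2.INTER_CUBIC))
cv2.imwrite("pics/w1.png",cv2.resize(c["frame"],(800,500),interpolation=cv2.INTER_CUBIC))
```

```text
1.8167 [2.87283787e-01 1.10080310e-01 1.52678668e+00 3.26758356e-04
 1.50519214e+00 1.71140713e+00]
2.9167 [-2.36270040e-01 -4.86834010e-02  1.68907408e+00  5.57472145e-04
  1.50099348e+00  1.18860160e+00]
(array([0.56798198, 0.28087976, 0.45307619]), array([-0.27263591, -0.06238744, -0.96036239])) (array([0.56846959, 0.01117353, 0.4534436 ]), array([-0.2719354 , -0.06181667, -0.96059788]))
```

View pics/w2.png

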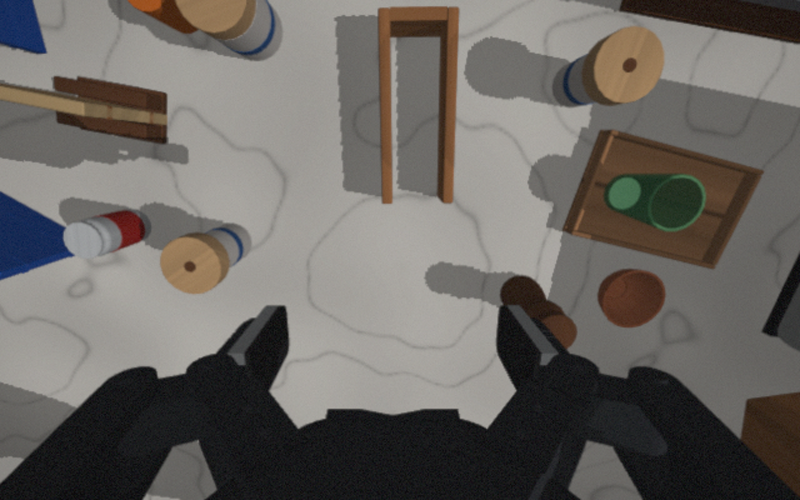

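View pics/w1.png

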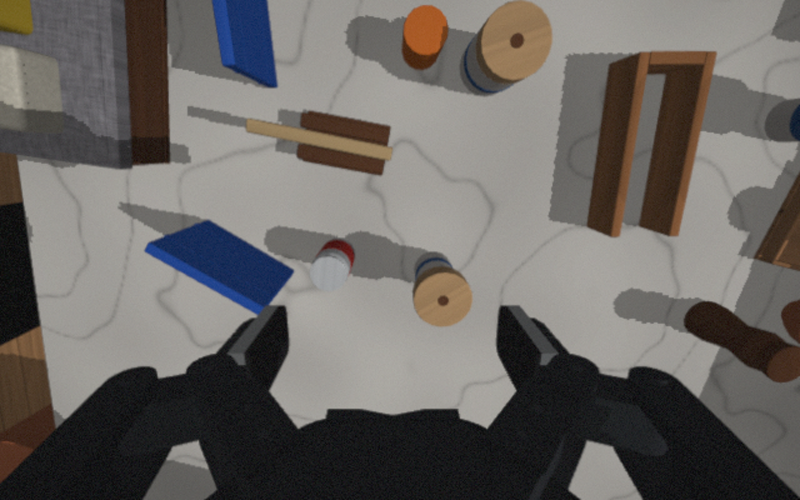

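w2: the rack mouth cheek ends are at (388,203) and (448,202), the far end centre at (419,8), the j2 lid at (629,65), and the tray corners at (609,130), (762,172), (714,267) and (566,232). w1: the j1 lid is at (517,41), the j3 lid at (443,300), and the board's top edge runs (248,126)–(390,153).

Run:
```python
from h import *
t=pickle.load(open("top0.pkl","rb"));a=pickle.load(open("w1.pkl","rb"));b=pickle.load(open("w2.pkl","rb"))
q=lambda *p:(np.array(p)+.5)*.8-.5
tc=lambda *p:(np.array(p)+.5)/4-.5+np.array([175,125])
print("j3",tri(a,q(443,300),b,q(190,267)),tri(t,tc(353,438),a,q(443,300)),onz(t,tc(353,438),.105),onz(a,q(443,300),.105))
print("j1",tri(t,tc(389,77),a,q(517,41)),onz(t,tc(389,77),.105),onz(a,q(517,41),.105))
print("j2",tri(t,q(507,182),b,q(629,65)),onz(b,q(629,65),.105))
for nm,P in (("w2",[onz(b,q(*p),.055) for p in((388,203),(448,202),(419,8))]),("top",[onz(t,tc(*p),.055) for p in((638,324),(731,310),(642.5,57))])):
    m=(P[0]+P[1])/2; d=P[2]-m; e=P[0]-P[1]; print(nm,m,np.linalg.norm(d),np.arctan2(d[1],d[0]),np.linalg.norm(e),np.arctan2(-e[0],e[1]))
print("rack z",tri(t,tc(638,324),b,q(388,203)),tri(t,tc(731,310),b,q(448,202)))
L,R=onz(a,q(248,126),.13),onz(a,q(390,153),.13);print("board w1",L,R,(L+R)/2,np.linalg.norm(L-R),np.arctan2(-(L-R)[0],(L-R)[1]))
L,R=onz(t,tc(57,213),.13),onz(t,tc(256,232),.13);print("board top",L,R,np.linalg.norm(L-R))
print("board z",tri(t,tc(57,213),a,q(248,126)),tri(t,tc(268,240),a,q(390,153)))
T=[onz(b,q(*p),.025) for p in((609,130),(762,172),(714,267),(566,232))];print("tray",np.round(T,3),np.mean(T,0),np.linalg.norm(T[0]-T[1]),np.linalg.norm(T[1]-T[2]))
print("tray z",tri(t,q(603,213),b,q(762,172)),"tumbler",onz(b,q(677,202),.09),onz(t,q(552,232),.09), "salt",onz(a,q(425,28),.07))
```

```text
j3 (array([0.42000621, 0.20409124, 0.10459885]), np.float64(0.0010598733443799096)) (array([0.42126414, 0.20380448, 0.10523425]), np.float64(0.001253362998905336)) [0.42166305 0.20334525 0.105     ] [0.42075128 0.20422783 0.105     ]
j1 (array([0.67451424, 0.18537752, 0.10523188]), np.float64(0.00038625797192034817)) [0.67478499 0.18542174 0.105     ] [0.6743832  0.18532599 0.105     ]
j2 (array([ 0.67187353, -0.19077452,  0.10191313]), np.float64(0.0008932176472371612)) [ 0.67142712 -0.18907157  0.105     ]
w2 [ 0.51427221 -0.02603101  0.055     ] 0.1929741457224421 0.15995783654795165 0.0681195256017008 0.16255712649993553
top [ 0.51168527 -0.0241767   0.055     ] 0.19562978923089788 0.1517177125332817 0.06740970000721504 0.15345195937467296
rack z (array([0.50756285, 0.00820736, 0.0467012 ]), np.float64(0.0014078080113831344)) (array([ 0.5183986 , -0.05956946,  0.04737573]), np.float64(0.002970674963197356))
board w1 [0.56815735 0.40800537 0.13      ] [0.56360157 0.28239769 0.13      ] [0.56587946 0.34520153 0.13      ] 0.12569027700307345 -0.0362540329435988
board top [0.57159429 0.40666802 0.13      ] [0.55866009 0.26932958 0.13      ] 0.13794615594309742
board z (array([0.56809752, 0.40065783, 0.14757904]), np.float64(0.0008073821670044917)) (array([0.56506083, 0.28045837, 0.0522685 ]), np.float64(0.006819074243625653))
tray [[ 0.626 -0.234  0.025]
 [ 0.607 -0.432  0.025]
 [ 0.484 -0.422  0.025]
 [ 0.501 -0.218  0.025]] [ 0.55427747 -0.326568    0.025     ] 0.19901124147205387 0.12381470135950617
tray z (array([ 0.61213032, -0.43303503,  0.02696376]), np.float64(0.010943126728092485)) tumbler [ 0.55893169 -0.28932936  0.09      ] [ 0.55945526 -0.29014757  0.09      ] salt [0.68291237 0.26611514 0.07      ]
```

```bash
cat >> h.py <<'E'
RY=.155; M=np.array([.512,-.0246]); RX=np.array([np.cos(RY),np.sin(RY)]); RYV=np.array([-np.sin(RY),np.cos(RY)]); RO=M+.092*RX
ZG=.094
def rk(x,z,y=0): return [*(RO+x*RX+y*RYV),z]
def F(): return np.array(status.read_state()["wrist_force"])
def pick(xy,yaw):
    ctrl.movep([*xy,.20],down(yaw)); ctrl.move_straight([*xy,ZG],speed=.2); ctrl.close(40)
    print("grip",status.read_state()["grip_width"]); ctrl.move_straight([*xy,.135],speed=.2)
def trymouth(yaw):
    ctrl.movep(rk(-.15,.135),down(yaw)); ctrl.move_straight(rk(-.15,ZG+.001),speed=.15)
    ctrl.move_straight(rk(-.114,ZG+.001),speed=.1); ctrl.wait(.1); f0=F()
    for x in np.arange(-.112,-.095,.003):
        ctrl.move_straight(rk(x,ZG+.001),speed=.05); f=F()-f0; fx=f[:2]@RX; print(round(x,3),f.round(1))
        if fx<-5: ctrl.move_straight(rk(-.15,ZG+.001),speed=.15); return False
    return True
def slidein(x):
    ctrl.move_straight(rk(x,ZG+.001),speed=.1); print("in",F().round(1)); ctrl.move_straight(rk(x,ZG),speed=.05); ctrl.gripper_open(); ctrl.move_straight(rk(x,.2),speed=.25)
E
python3 - <<'E'
from h import *
pick([.4207,.204],RY)
ok=trymouth(RY);print(ok)
if ok: slidein(.048)
print(status.read_state()["time_s"])
c=cam("top");cv2.imwrite("pics/t2.png",cv2.resize(c["frame"][125:275,250:450],None,fx=3,fy=3,interpolation=cv2.INTER_CUBIC))
E
```

```text
grip 0.06301091198400222
-0.112 [-2.9  0.5  3.4]
-0.109 [-4.9 -0.3  6.8]
-0.106 [-6.5 -1.2  6.8]
False
8.5083
```

Force already shows at −0.112, too early for a cheek contact, with an upward component. That suggests dragging on the counter or unsettled readings. I'll retry raised 2 mm with settled readings.

```bash
python3 - <<'E'
s=open('h.py').read()
s=s.replace("ZG+.001","ZG+.003").replace("speed=.05); f=F()-f0","speed=.05); ctrl.wait(.12); f=F()-f0").replace("-.112,-.095,.003","-.11,-.095,.004")
open('h.py','w').write(s)
E
python3 - <<'E'
from h import *
print(F()); ctrl.move_straight(rk(-.15,ZG+.003)); ctrl.wait(.2); print(F(),status.read_state()["eef_pos"],rk(-.15,ZG+.003))
ok=trymouth(RY);print(ok)
if ok: slidein(.048)
print(status.read_state()["time_s"])
c=cam("top");d=cam("wrist");cv2.imwrite("pics/t2.png",np.hstack([cv2.resize(c["frame"][125:275,270:420],(400,400),interpolation=cv2.INTER_CUBIC),cv2.resize(d["frame"],(400,250))[:,:].repeat(1,0) if False else cv2.copyMakeBorder(cv2.resize(d["frame"],(400,250)),0,150,0,0,0)]))
E
```

```text
[-2.40855683  0.85773408  3.71333425]
[ 0.76682303 -1.07184814 -3.67215368] [ 0.45452044 -0.03342609  0.09661767] [np.float64(0.4546953312150941), np.float64(-0.03355404575888632), 0.097]
-0.11 [ 1.7 -0.   0.4]
-0.106 [1.1 0.5 0.7]
-0.102 [ 0.5  1.1 -0.4]
-0.098 [1.1 0.9 0.4]
True
in [-0.8 -0.2 -4.8]
14.55
```

j3 passed freely and is now inside. Next is j2.

Run:
```python
from h import *
pick([.6716,-.1897],RY)
p=status.read_state()["eef_pos"]; ctrl.move_straight([p[0],p[1],.2],speed=.25); ctrl.move_straight([.47,-.12,.2],speed=.25)
ok=trymouth(RY);print(ok)
if ok: slidein(-.026)
print(status.read_state()["time_s"])
c=cam("top");d=cam("wrist");cv2.imwrite("pics/t3.png",np.hstack([cv2.resize(c["frame"][125:275,270:420],(400,400),interpolation=cv2.INTER_CUBIC),cv2.copyMakeBorder(cv2.resize(d["frame"],(400,250)),0,150,0,0,0)]))
```

```text
grip 0.06277552726152048
-0.11 [-0.2 -0.9  0.6]
-0.106 [-0.4 -0.9  0.2]
-0.102 [ 0.2 -0.5 -1. ]
-0.098 [ 0.1 -0.4 -0.1]
True
in [-0.6 -0.1 -4.7]
23.2667
```

View pics/t3.png

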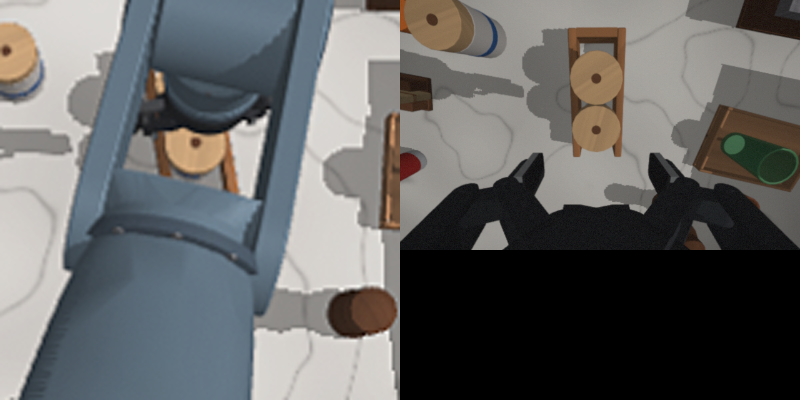

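Both slim jars stand centred in the lane (wrist half of the picture: lids at 596,77 and 596,130). Now j1: I'll try it, then put it in the tray's free end.

Run:
```python
from h import *
ctrl.movep([.60,.12,.22],down(.6))
pick([.6745,.1854],.6)
ctrl.move_straight([.6745,.1854,.2],speed=.25); ctrl.move_straight([.47,.06,.2],speed=.3)
ok=trymouth(.6);print(ok)
if not ok:
    p=rk(-.15,.215); ctrl.move_straight(p,speed=.25)
    T=[.550,-.379]
    ctrl.movep([*T,.215],down(1.49)); ctrl.move_straight([*T,.104],speed=.15); ctrl.wait(.1);print(F())
    ctrl.move_straight([*T,.1005],speed=.04);ctrl.wait(.1);print(F())
    ctrl.gripper_open(); ctrl.move_straight([*T,.25],speed=.25)
print(status.read_state()["time_s"])
ctrl.movep([.44,.32,.30],down(1.5)); c=cam("top");d=cam("wrist");pickle.dump(c,open("t4.pkl","wb"));pickle.dump(d,open("w4.pkl","wb"))
print(status.read_state()["time_s"])
cv2.imwrite("pics/t4.png",np.vstack([cv2.resize(c["frame"][130:250,195:515],(800,300),interpolation=cv2.INTER_CUBIC),cv2.copyMakeBorder(cv2.resize(d["frame"],(480,300)),0,0,160,160,0)]))
```

```text
grip 0.06248460225819653
-0.11 [ 0.7 -0.2 -0.7]
-0.106 [ 0.5 -2.2 -0.3]
-0.102 [-4.1 -4.2  1.2]
-0.098 [-15.1  -7.3  14.6]
False
[ 0.20101094  0.86942447 -3.00135392]
[-0.18850777 -1.83646414  5.65815177]
35.125
37.7417
```

View pics/t4.png

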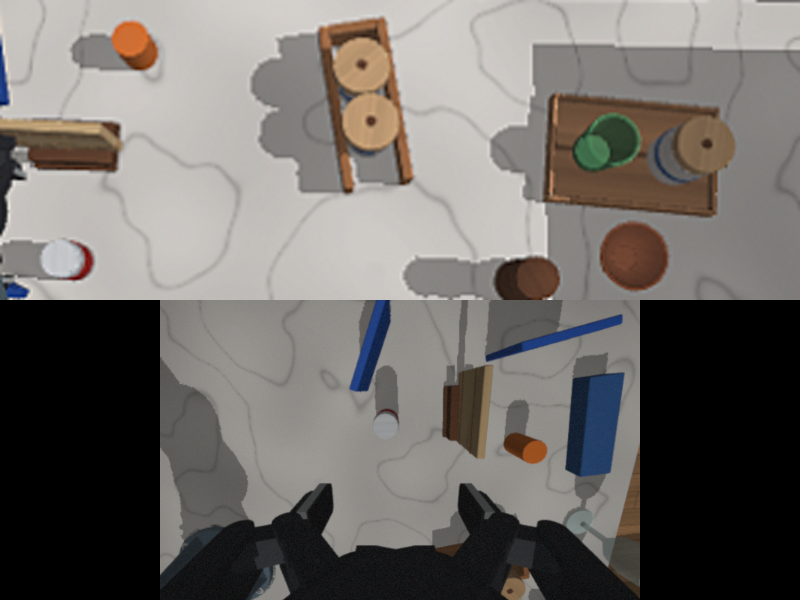

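j1 was refused at the mouth (15 N) and now stands in the tray's free end with its lid at (706,144). The striped board is still in the stand at wrist picture (484,412). Next I'll measure its top edge from the two wrist views.

```bash
cat >> h.py <<'E'
from scipy.spatial.transform import Rotation as Ro
def tilt(th): # closing along rack x, fingers pointing down and back from rack
    z=np.array([*(-np.sin(th)*RX),-np.cos(th)]); x=np.array([*RYV,0]); y=np.cross(z,x)
    q=Ro.from_matrix(np.array([x,y,z]).T).as_quat(); return np.array([q[3],*q[:3]])
def bt(th,h,y,dx=0,dz=0):
    u=-.092-.055*np.tan(th)-.006*np.cos(th)+h*np.sin(th)+dx
    return rk(u,.006*np.sin(th)+h*np.cos(th)+dz,y)
E
python3 - <<'E'
from h import *
a=pickle.load(open("w1.pkl","rb"));d=pickle.load(open("w4.pkl","rb"))
q=lambda *p:(np.array(p)+.5)*.8-.5
w=lambda u,v:np.array([(u-160+.5)/.75-.5,(v-300+.5)/.75-.5])
for A,B in(((248,126),(489,366)),((390,153),(482,457))): print(tri(a,q(*A),d,w(*B)),onz(d,w(*B),.13))
for y in(-.05,.05):
  for dx in(-.05,0): print(y,kinematics.ik(bt(.28,.108,y,dx,.0),tilt(.28)))
# image: enlarged board in w4
x0,y0=int(w(430,0)[0]),int(w(0,355)[1]); cr=d["frame"][y0:y0+150,x0:x0+100]
cv2.imwrite("pics/b4.png",cv2.resize(cr,None,fx=4,fy=4,interpolation=cv2.INTER_CUBIC));print(x0,y0)
E
```

```text
(array([0.56848656, 0.40838493, 0.13028768]), np.float64(0.0011290288777007728)) [0.56900823 0.40884258 0.13      ]
(array([0.56431081, 0.28323724, 0.12936612]), np.float64(0.0022046387985295477)) [0.56476776 0.28430203 0.13      ]
-0.05 [-0.33038919  0.34810213  1.74716149 -0.13429822  1.29774609 -0.43276285]
-0.05 [-0.2914339   0.43971741  1.61785798 -0.12289068  1.33949181 -0.40285024]
0.05 [-0.16042791  0.31236507  1.79557952 -0.08905469  1.30151589 -0.28014948]
0.05 [-0.13378549  0.40734754  1.66435976 -0.08094276  1.33958541 -0.2595335 ]
360 73
```

View pics/b4.png

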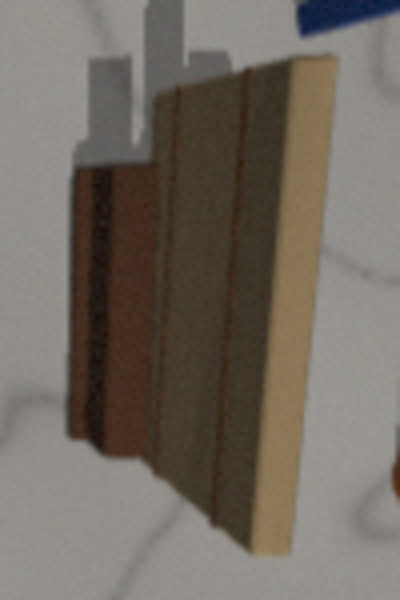

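The board's top edge triangulates to z ≈ 0.130, which matches 10 mm groove floor plus 120 mm. Its centre is (0.566, 0.346), yaw −0.04. I'll grip it 47 mm off-centre so the opening fingers clear the jar lid, then lean it.

Run:
```python
from h import *
th=.28;h=.108;y=-.047
g=[.564,.299]; yw=np.pi/2-.042
ctrl.movep([*g,.20],down(yw)); ctrl.move_straight([*g,.118],speed=.15); ctrl.close(60); print("w",status.read_state()["grip_width"],F())
ctrl.move_straight([*g,.215],speed=.15)
ctrl.move_straight([.44,.12,.215],speed=.3)
ctrl.movep(bt(th,h,y,-.05,.04),tilt(th)); ctrl.move_straight(bt(th,h,y,-.02,.004),speed=.12); ctrl.wait(.15)
f0=F()
for dx in np.arange(-.012,.0061,.003):
    ctrl.move_straight(bt(th,h,y,dx,.003),speed=.06); ctrl.wait(.1); f=F()-f0; print(round(dx,3),f.round(1))
    if f[:2]@RX<-2: break
for dz in(.0015,0,-.0015,-.003):
    ctrl.move_straight(bt(th,h,y,dx,dz),speed=.03); ctrl.wait(.1); g=F()-f; print(dz,(F()-f0).round(1))
    if (F()-f0)[2]>3: break
print(status.read_state()["time_s"],dx,dz)
c=cam("top");d=cam("scene");cv2.imwrite("pics/p5.png",np.hstack([cv2.resize(c["frame"][140:240,290:390],(400,400)),cv2.resize(d["frame"][180:280,250:350],(400,400))]))
pickle.dump((dx,dz),open("dd.pkl","wb"))
```

```text
w 0.011025624734193752 [-0.09964906 -0.90240173  2.11615103]
-0.012 [-0.3  0.5  0.2]
-0.009 [ 0.6 -0.3 -0.2]
-0.006 [-0.4  1.   0.3]
-0.003 [ 0.1 -0.3 -0.1]
-0.0 [-0.4  0.5  0.2]
0.003 [-2.4 -1.7  0. ]
0.0015 [-4.6 -2.   2.9]
0 [-5.9 -1.3  6.8]
45.85 0.0029999999999999957 0
```

The board met the rack and the counter where expected, so I'll release it and retract along the tool axis.

Run:
```python
from h import *
dx,dz=pickle.load(open("dd.pkl","rb")); th=.28;y=-.047
ctrl.gripper_open(); ctrl.wait(.2)
ctrl.move_straight(bt(th,.20,y,dx,dz),speed=.15)
ctrl.move_straight(bt(th,.25,y,dx,dz+.05),speed=.2)
ctrl.movej([1.12,.18,1.6,0,1.35,-.2]); ctrl.wait(.5)
c=cam("top");d=cam("scene");print(status.read_state()["time_s"])
cv2.imwrite("pics/f.png",np.hstack([cv2.resize(c["frame"][130:240,285:395],(400,400),interpolation=cv2.INTER_CUBIC),cv2.resize(d["frame"][170:290,240:360],(400,400),interpolation=cv2.INTER_CUBIC)]))
pickle.dump(c,open("tf.pkl","wb"))
```

```text
51.5417
```

View pics/f.png

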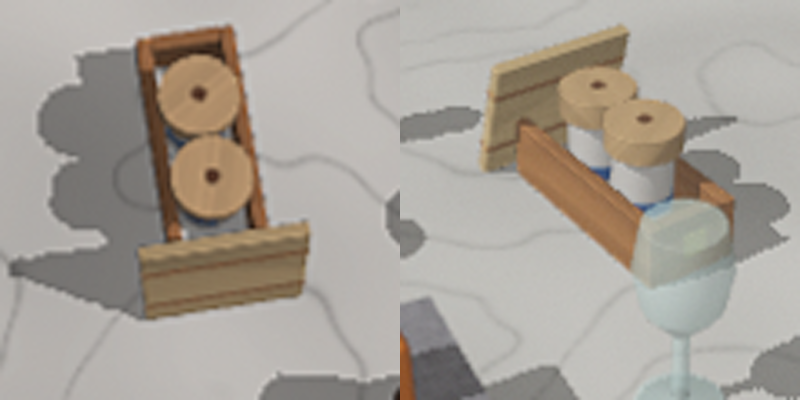

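The board leans square across the mouth, with its lower edge at (223,305) and top at (225,243), and both jars stand in the lane. I'll check the tilt and centring, then hand in.

Run:
```python
from h import *
c=pickle.load(open("tf.pkl","rb"))
p=lambda u,v:(np.array([u,v])+.5)*.275-.5+np.array([285,130])
r=lambda P:(np.array([(P[:2]-RO)@RX,(P[:2]-RO)@RYV])).round(4)
B=r(onz(c,p(223,305),.003));T=r(onz(c,p(225,246),.117));print(B,T,np.arctan2(T[0]-B[0],.114))
L,R=r(onz(c,p(146,317),.003)),r(onz(c,p(300,293),.003));print(L,R)
for u,v in((199,94),(212,176)):print(r(onz(c,p(u,v),.105)))
if .13<np.arctan2(T[0]-B[0],.114)<.55 and abs(B[1])<.018: print(order.finish_job())
```

```text
[-0.1146  0.0005] [-0.0825  0.0004] 0.2744722594619678
[-0.1148  0.0646] [-0.1144 -0.0637]
[ 0.0388 -0.    ]
[-0.0262  0.0004]
the job is handed in; nothing more can be done
None
```

Job handed in after about 52 s of the 72 s allowed, no verdict returned: jar_c and jar_b (my j3 and j2, whose lettering I couldn't confirm) passed and stand upright in the lane, the wide one (j1) was refused and stands in the tray, and the striped board leans about 0.27 rad, centred and square across the mouth.

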